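# Switch on the touch mixer and hold a tube pressed on its cup

## Task

Switch the touch mixer on by pressing its green power plunger all the way down and letting it come up again. Then take the red-capped tube out of the aluminium block, set it upright with its pointed tip in the mixer's black rubber cup and press the sprung cup down about 10 mm, short of its bottom stop (16 mm). Finish while the gripper is still holding the tube pressed down there, touching the mixer with nothing but the tube, and leave the other tubes and all else where they stand.

Things in the scene. Friction and masses are not known exactly. Their poses are not given: they have to be found in the camera images.
- mixer: low white bench mixer with a grey deck, 160 x 112 mm, fixed to the bench; the deck is 60 mm above the bench. Origin on the bench under its centre; its x axis runs from the front (black dial, blue panel, green power plunger) to the back (rubber cup)
- power (a joint): travel of the green power plunger in m: 0 = up, 0.008 = pressed to its stop; springs back; about 1.5 N to start and 5 N at the stop
- power_top (a point): centre of the top of the green round power plunger, 26 mm in diameter, on the front of the deck, 84 mm above the bench when up; it moves straight down
- cup (a joint): travel of the black rubber cup in m: 0 = up, 0.016 = bottom stop; pressed straight down against a spring of 600 N/m with 2.4 N preload (about 8 N at 10 mm), and springs back. An orange band on the steel stem under the cup has just sunk out of sight at 7 mm
- cup_floor (a point): centre of the flat inner floor of the rubber cup, 100 mm above the bench when the cup is up; it moves down with the cup. The cup's inside is about 30 mm wide, its rim stands 14 mm above this floor, outer diameter 42 mm; the cup's axis is 80 mm behind the plunger's
- block: solid aluminium tube block, 56 x 176 mm and 60 mm tall, fixed to the bench, with a row of three round pockets 55 mm apart along its y axis (18.5 mm wide, 50 mm deep), each holding an upright tube whose upper 57 mm stand out. Origin on the bench under its centre
- tube_red: 15 ml conical tube standing in the block with a red screw cap, 107 mm long, about 25 g, body 16 mm thick, cap 20 mm wide and 16 mm tall at the upper end. Its origin lies 9 mm beside its axis at mid length; its own y axis runs (within 0.03 rad) along the tube from cap to tip, so it points down while the tube is upright
- tube_red_cap (a point): centre of the red cap, on the tube's axis, 8 mm below its top and 100 mm from the tip (about 109 mm above the bench at the start)
- tube_red_tip (a point): the pointed lower end of the red-capped tube, on its axis
- tube_blue_a: 15 ml conical tube standing in the block with a blue screw cap, 107 mm long, about 25 g, body 16 mm thick, cap 20 mm wide and 16 mm tall at the upper end. Its origin lies 9 mm beside its axis at mid length; its own y axis runs (within 0.03 rad) along the tube from cap to tip, so it points down while the tube is upright. To be left in the block
- tube_blue_b: 15 ml conical tube standing in the block with a blue screw cap, 107 mm long, about 25 g, body 16 mm thick, cap 20 mm wide and 16 mm tall at the upper end. Its origin lies 9 mm beside its axis at mid length; its own y axis runs (within 0.03 rad) along the tube from cap to tip, so it points down while the tube is upright. To be left in the block
- bottle_amber: brown glass bottle with a black cap, 52 mm wide, 104 mm tall, to be left alone. Origin under its centre
- dish_60: small clear dish with a pink layer, 58 mm wide, 13 mm tall, to be left alone. Origin under its centre
Mind the look-alikes: they are no part of the job. Leave any purple look-alike of the mixer alone.

How it is judged:
On the way, in this order (a step that is already met when the one before it is completed fails the run):
1. the green power plunger is pressed down to its stop (value of joint power above 0.0068 m), for 0.05 s.
2. the plunger has come up again and the red-capped tube is lifted out of the block in the gripper (value of joint power below 0.002 m and height (world z) of tube_red_tip above 0.07 m and contact force between the fingers and tube_red above 1 N), for 0.1 s.
At the end, for the whole second after the job is handed in: The gripper holds the red-capped tube still and upright (14 degrees), its tip on the cup's floor, pressing over 3 N; the cup stays 7 to 13 mm down; the robot itself does not touch the mixer; the blue-capped tubes, brown bottle and small dish are within 20 mm of where they stood (value of joint cup between 0.007 and 0.013 m and contact force between tube_red and mixer above 3 N and contact force between the fingers and tube_red above 3 N and contact force between each of the arm, the fingers and mixer below 0.5 N and horizontal distance between tube_red_tip and cup_floor below 0.013 m and distance between tube_red_tip and cup_floor below 0.016 m and angle between tube_red's own y axis and vertical above 2.89 rad and linear speed of tube_red below 0.02 m/s and distance of each of tube_blue_a, tube_blue_b, bottle_amber, dish_60 from where it was at the start of the episode below 0.02 m); the arm keeps its last pose, push and grip.
It fails at once if another tube or thing on the bench is disturbed (moved more than 20 mm) (distance of any of tube_blue_a, tube_blue_b, bottle_amber, dish_60 from where it was at the start of the episode above 0.02 m).
It also fails if it takes over 51 s, if anything falls off the work surface, if the arm or the gripper's body presses on something with over 40 N, if the wrist force passes 120 N, or if a joint passes its speed limit or range.

## Robot

A 6-joint arm with a two-finger parallel gripper is mounted at the origin on a cart in front of the work surface, level with it; the furniture and walls round the work are solid. World frame = base frame: x ahead of the robot, y to its left, z up, the work surface at z = 0. Lengths are in m, angles in rad, forces in N, time in s.
With the tool pointing down it reaches from about 0.35 to 0.875 m from the base axis. Payload 15.5 kg.
Tool frame: the origin (TCP) lies at the very end of the fingers, on their centre line; the grasp point (between the pads) lies 19 mm behind it; z points along the fingers, y is the line along which they close (so a half turn about z gives the same grasp; the last joint's range is limited). The gripper opens to 85 mm and grips with 20 to 120 N. Pads are 22 mm wide; open, the fingers measure 114 mm over their backs; the gripper's body (76 mm by 85 mm) begins 54 mm behind the grasp point. The pads swing forward as they close: fully open they stand 13 mm farther back than shut.
Start: joints at [1.034, 0.494, 1.345, -0, 1.302, -0.096], TCP at [0.267, 0.565, 0.231] pointing down, gripper open.
Joint ranges: [-2.91, 2.91], [-0.82, 2.16], [0.22, 2.67], [-1.22, 4.37], [0.12, 2.79], [-3.08, 3.08]. Speed limits (rad/s): [1.89, 1.89, 2.57, 3.01, 3.01, 3.01].

## Interface

Orientations are given as [roll, pitch, yaw] about the fixed x, y, z axes, in that order (R = Rz(yaw) Ry(pitch) Rx(roll)).
In Python, from workcell import ctrl gives the robot as it stands.
- The arm moves only by the tool carry_out, never from a script. Its argument "plan" is a list of rows, each a list of 3 entries, a list of its own where there are three numbers: the shift along the tool's x, y, z in mm, then the turn about the tool's z in degrees, then the gripper command: -1 is fully open, 1 is shut, values between are in proportion. A call has 1 to 10 rows; each row shifts and turns the commanded pose from where the row before left it, along the tool's axes as they then stand; what a row does not reach is not made up. A row lasts 1/10 s, in which the tool goes at most 50 mm and 8.59 degrees, less where a joint would pass 70% of its speed; a pose out of reach is approached as far as the arm can. A call is refused whole if a number of a shift passes 50 or a number of a turn 8.59, either way. A call with a gripper value outside its range is refused whole. The fingers move at their own pace and stop on an object; "force" is the grip in N (left out, the last holds). Time passes only in rows, so rows that do not move let the fingers close. It gives the time, the measured TCP pose, the force, the opening and the grip force at its end, in the units of the state.
- ctrl.sense(): the state, without advancing time (a new reading comes with each control period).
- ctrl.read_camera(name): name is "side" or "top" or "wrist"; returns the picture (400x640x3 uint8, red, green, blue); there is no depth.
- ctrl.camera_model(name): a dict with "intrinsics" (3x3 intrinsics, pixels), "extrinsics" (4x4, takes a point from camera to world coordinates). Camera axes: x right, y down, z forward; pixel columns grow to the right and rows downward; lengths in m; the calibration is good to about 2 mm. A picture is of the moment at which its call begins: read the wrist's pose just before it. camera_model takes no time and is no camera call; for the wrist camera it gives the pose at the moment of the call.
- ctrl.job_done(): hands the job in; it is judged then, once.
Trained networks look in the newest picture that a camera, given by its name, has taken for a name from the list of things; names that differ only in an ending like _2 or _b are one class to them, and where a whole thing is asked for, a point or a joint stands for the part that bears it (a point fixed in the world has none). Each returns a list of dicts, best first, with "confidence" (0 to 1); they miss things now and then, are a little off and sometimes report something else, mostly with a low value. They report only what shows in the picture. A call takes as long as a camera call. They do not tell look-alikes from the thing itself.
- ctrl.trace(label, camera): "region" (400x640 bool, what is visible of it) and "bbox" ([left, top, right, bottom] in pixels, round what is visible of it).
The state is a dict: "t": time; "joint_positions": joint angles; "joint_velocities": joint speeds; "joint_torque": joint torques, N m; "eef_pos": TCP position; "tcp_rot": TCP orientation; "wrist_force": force on the tool from outside, world axes, zero at the start; "moment": the same for the moment, N m; "gripper_width": finger opening in m; "gripper_force": force on a finger pad.
Only numpy, scipy, OpenCV 4.12 (cv2) and the standard library are available. Lean on these libraries where they do the work, as an engineer would, in place of code of your own. Each camera call takes 0.05 s, during which the arm holds its last target. There are 200 camera calls.

## Working session

There is one attempt and no reset: what is moved stays moved. The work goes in short steps, Python scripts to look and compute and a tool call to move; the robot and the scene stay as the last step left them, time stands still between calls to the robot, and variables do not carry over. Pictures are saved under pics/ and viewed, at most 10 in all, crops included, and the job is handed in when it is done.

Besides the shell and the picture viewer there is one more tool, called after "Call:" by a JSON object that holds its "name" and its "arguments", one argument or row to a line. carry_out: Moves the arm, as the interface text tells. Its arguments: {"type":"object","properties":{"plan":{"type":"array","items":{"type":"array"}},"force":{"type":"number"}},"required":["plan"]}

```bash
mkdir -p pics
cat > h.py <<'E'
import numpy as np, cv2
from workcell import ctrl
def save(c,n):
    im=ctrl.read_camera(c); cv2.imwrite(f'pics/{n}.png',im[:,:,::-1]); return im
def ray(c,u,v,M=None):
    m=M or ctrl.camera_model(c);K=np.array(m['intrinsics']);E=np.array(m['extrinsics'])
    d=E[:3,:3]@np.linalg.solve(K,[u,v,1.]);return E[:3,3],d
def atz(c,u,v,z,M=None):
    o,d=ray(c,u,v,M);return o+d*(z-o[2])/d[2]
def proj(c,p,M=None):
    m=M or ctrl.camera_model(c);K=np.array(m['intrinsics']);E=np.array(m['extrinsics'])
    q=K@(E[:3,:3].T@(np.array(p)-E[:3,3]));return q[:2]/q[2]
E
python3 - <<'E'
from h import *
a=save('top','t0');b=save('side','s0')
cv2.imwrite('pics/both.png',cv2.resize(np.vstack([a,b])[:,:,::-1],(480,600)))
for c in ('top','side'):
  E=np.array(ctrl.camera_model(c)['extrinsics']);print(c,E[:3,3].round(3),E[:3,2].round(3))
  for l in ('mixer','power_top','cup_floor','block','tube_red','tube_red_cap','tube_blue_a','bottle_amber','dish_60'):
    for r in ctrl.trace(l,c)[:3]:
      print(c,l,round(r['confidence'],2),r['bbox'],np.argwhere(r['region']).mean(0)[::-1].round(1))
s=ctrl.sense();print(s['t'],s['eef_pos'],s['tcp_rot'])
E
```

```text
top [0.246 0.069 1.405] [ 0.2   -0.066 -0.978]
top mixer 0.63 [262.6, 230.8, 272.5, 241.8] [264.9 235.3]
top mixer 0.56 [159.9, 225.9, 217.9, 292.8] [187.2 256.4]
top mixer 0.55 [229.6, 194.6, 289.6, 257.2] [258.1 225.5]
top power_top 0.5 [261.4, 231.1, 273.2, 241.2] [264.8 235.2]
top power_top 0.24 [232.9, 289.8, 255.6, 309.2] [243.5 297.8]
top cup_floor 0.74 [242.4, 201.7, 254.8, 216.8] [247.4 209.5]
top cup_floor 0.73 [169.3, 233.8, 186.7, 251.1] [176.4 240.2]
top cup_floor 0.66 [429.7, 121.5, 457.9, 144.6] [443.8 132.1]
top block 0.7 [327.3, 189.0, 391.7, 230.4] [357.2 210.6]
top tube_red 0.44 [340.9, 207.1, 347.0, 215.9] [341.8 212.2]
top tube_red_cap 0.54 [341.0, 208.4, 344.8, 219.2] [341.4 213. ]
top tube_red_cap 0.29 [262.9, 227.9, 269.4, 239.3] [264.7 235.2]
top tube_blue_a 0.55 [354.8, 199.7, 362.3, 213.4] [359.8 206.4]
top tube_blue_a 0.38 [376.2, 197.4, 383.5, 202.3] [378.5 199.3]
top bottle_amber 0.67 [432.4, 120.1, 456.5, 145.5] [444. 132.]
top dish_60 0.82 [232.0, 288.9, 252.8, 309.9] [243.5 297.8]
side [ 0.198 -1.321  0.956] [ 0.191  0.814 -0.549]
side mixer 0.61 [286.1, 161.5, 331.9, 207.2] [309.2 188.1]
side mixer 0.55 [270.1, 137.4, 314.7, 178.4] [290.6 161.2]
side power_top 0.36 [293.9, 183.9, 300.4, 185.4] [297.2 181.6]
side cup_floor 0.69 [294.6, 141.3, 301.7, 152.7] [298.  146.1]
side cup_floor 0.42 [310.0, 166.1, 320.4, 179.6] [317.  171.2]
side block 0.92 [296.1, 216.4, 336.3, 265.9] [315.8 243.9]
side tube_red 0.71 [296.1, 178.1, 301.5, 184.4] [297.1 181.7]
side tube_red 0.45 [308.5, 202.8, 312.6, 225.8] [309.6 213.2]
side tube_blue_a 0.51 [314.4, 224.9, 320.8, 242.3] [319.9 233.4]
side tube_blue_a 0.49 [312.5, 215.0, 316.1, 233.6] [314.6 223.3]
side bottle_amber 0.79 [387.1, 276.5, 411.0, 316.7] [398.6 297.5]
1.0 [0.26720412 0.56498567 0.23126854] [-3.14153744e+00 -4.36234001e-06  2.69981665e+00]
```

View pics/t0.png

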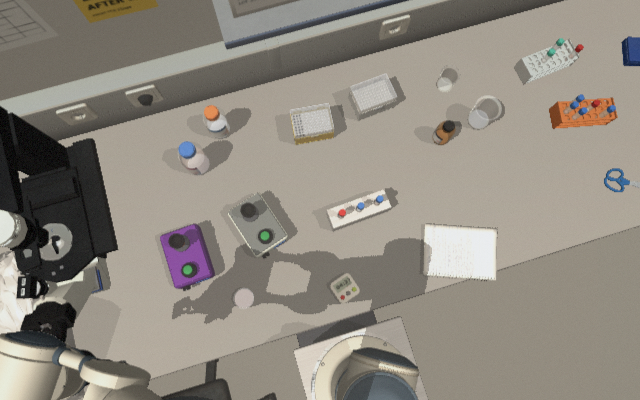

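View pics/s0.png

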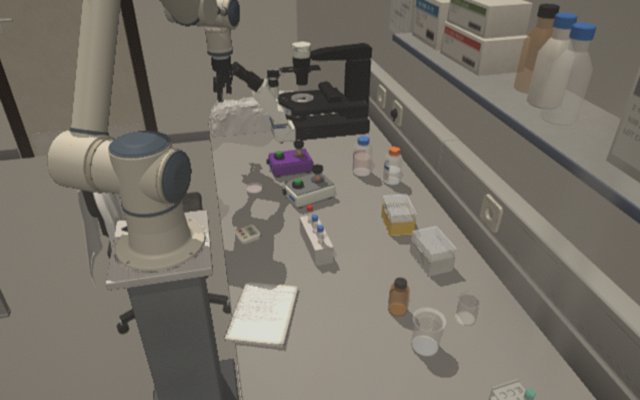

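The top picture shows the white mixer with its plunger at about (265,236) and its cup at (249,210). The red cap is at (341,213), and the purple look-alike is further left.

Run:
```python
from h import *
from scipy.spatial.transform import Rotation as R
for n,u,v,z in (('power',264.8,235.2,.084),('cup',249,210,.114),('red',341.5,212.8,.113),('blue1',360.5,206.4,.113),('blue2',379.5,199.5,.113),('dish',243.5,297.8,.01)):
    print(n,atz('top',u,v,z).round(4))
for n,u,v,z in (('power',297.2,181.6,.084),('red',309.6,208,.109)): print('side',n,atz('side',u,v,z).round(4))
s=ctrl.sense();print(R.from_euler('xyz',s['tcp_rot']).as_matrix().round(3))
m=ctrl.camera_model('wrist');E=np.array(m['extrinsics']);T=R.from_euler('xyz',s['tcp_rot']).as_matrix().T
print(m['intrinsics'],'cam in tool',(T@(E[:3,3]-s['eef_pos'])).round(3),'\n',(T@E[:3,:3]).round(3))
```

```text
power [0.4702 0.1428 0.084 ]
cup [0.5443 0.1637 0.114 ]
red [ 0.4639 -0.0754  0.113 ]
blue1 [ 0.4658 -0.1306  0.113 ]
blue2 [ 0.4691 -0.1865  0.113 ]
dish [0.3279 0.2529 0.01  ]
side power [0.4645 0.1247 0.084 ]
side red [ 0.463 -0.082  0.109]
[[-0.904  0.428 -0.   ]
 [ 0.428  0.904 -0.   ]
 [ 0.    -0.    -1.   ]]
[[293.52615954   0.         320.05855117]
 [  0.         293.52615954 201.74599876]
 [  0.           0.           1.        ]] cam in tool [ 0.074  0.    -0.142] 
 [[ 0.    -0.956 -0.292]
 [ 1.     0.    -0.   ]
 [ 0.    -0.292  0.956]]
```

Call:
{"name": "carry_out", "arguments": {
  "plan": [
    [[-38,-27,1],0,1],
    [[-38,-27,1],0,1],
    [[-38,-27,1],0,1],
    [[-38,-27,1],0,1],
    [[-38,-27,1],0,1],
    [[-38,-27,1],0,1],
    [[-38,-27,1],0,1],
    [[-38,-27,1],0,1],
    [[-38,-27,1],0,1],
    [[-38,-27,1],0,1]
  ]
}}

```text
t: 2.0
eef_pos: [0.4961, 0.1566, 0.2215]
tcp_rot: [3.141, 0.0, 2.7]
wrist_force: [0.3, 0.0, -0.4]
gripper_width: -0.0
gripper_force: 0.0
```

Call:
{"name": "carry_out", "arguments": {
  "plan": [
    [[0,0,0],8.1,1],
    [[0,0,0],8.1,1],
    [[0,0,0],8.1,1],
    [[0,0,0],8.1,1],
    [[0,0,0],8.1,1],
    [[0,0,0],8.1,1],
    [[0,0,0],8.1,1],
    [[0,0,0],8,1],
    [[0,0,0],0,1],
    [[0,0,0],0,1]
  ]
}}

```text
t: 3.0
eef_pos: [0.4953, 0.1584, 0.2213]
tcp_rot: [3.142, -0.0, 1.575]
wrist_force: [-0.7, 0.3, -0.2]
gripper_width: 0.0
gripper_force: 0.0
```

```bash
cat > w.py <<'E'
from h import *
import sys
M=ctrl.camera_model('wrist');save('wrist',sys.argv[1])
for l,z in [a.split(':') for a in sys.argv[2:]]:
  for r in ctrl.trace(l,'wrist')[:3]:
    c=np.argwhere(r['region']).mean(0)[::-1];b=r['bbox']
    print(l,round(r['confidence'],2),np.round(b),c.round(1),atz('wrist',*c,float(z),M).round(4),atz('wrist',(b[0]+b[2])/2,(b[1]+b[3])/2,float(z),M).round(4))
s=ctrl.sense();print({k:np.round(s[k],4) for k in ('t','eef_pos','tcp_rot','wrist_force','gripper_width')})
E
python3 w.py w1 power_top:.084 cup_floor:.107 mixer:.06
```

```text
power_top 0.68 [282. 191. 306. 217.] [295.1 203. ] [0.4708 0.1462 0.084 ] [0.4699 0.1452 0.084 ]
cup_floor 0.65 [353. 167. 400. 215.] [377.4 189.5] [0.5473 0.1665 0.107 ] [0.5466 0.1652 0.107 ]
mixer 0.95 [253. 115. 414. 242.] [336.1 179.8] [0.5125 0.1647 0.06  ] [0.5097 0.1658 0.06  ]
mixer 0.59 [227.   4. 400.  36.] [308.6  13.9] [0.4846 0.3178 0.06  ] [0.4888 0.3128 0.06  ]
{'t': np.float64(3.2), 'eef_pos': array([0.4953, 0.1584, 0.2213]), 'tcp_rot': array([ 3.1416, -0.    ,  1.5727]), 'wrist_force': array([-0.7198, -0.4401, -0.4556]), 'gripper_width': np.float64(0.0001)}
```

View pics/w1.png

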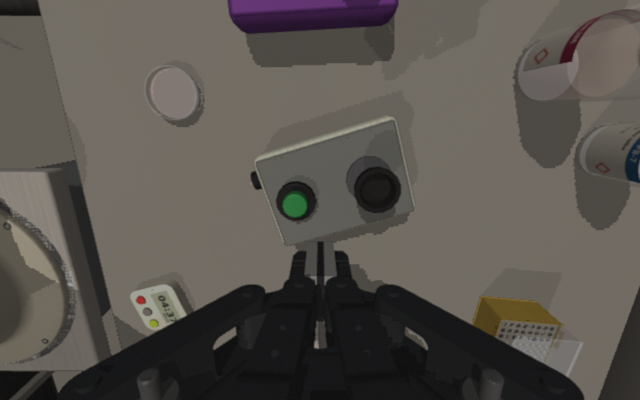

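The plunger shows at (295,203) and the cup at (377,189). They come out 80 mm apart, as they should.

Call:
{"name": "carry_out", "arguments": {
  "plan": [
    [[-13,-25,0],0,1],
    [[0,0,30],0,1],
    [[0,0,40],0,1],
    [[0,0,40],0,1],
    [[0,0,15],0,1],
    [[0,0,6],0,1],
    [[0,0,6],0,1],
    [[0,0,4],0,1],
    [[0,0,4],0,1],
    [[0,0,2],0,1]
  ]
}}

```text
t: 4.2
eef_pos: [0.471, 0.1456, 0.0752]
tcp_rot: [3.14, -0.0, 1.571]
wrist_force: [-9.3, -2.3, 50.4]
gripper_width: -0.0
gripper_force: 25.2
```

Call:
{"name": "carry_out", "arguments": {
  "plan": [
    [[0,0,-1],0,1],
    [[0,0,0],0,1]
  ]
}}

```text
t: 4.4
eef_pos: [0.4707, 0.1455, 0.0761]
tcp_rot: [3.14, -0.0, 1.571]
wrist_force: [-1.6, 0.5, 3.9]
gripper_width: 0.0
gripper_force: 2.4
```

Call:
{"name": "carry_out", "arguments": {
  "plan": [
    [[0,0,-10],0,1],
    [[0,0,-30],0,1],
    [[0,0,-40],0,1],
    [[0,0,-40],0,-0.1],
    [[-35,-3,-30],0,-0.1],
    [[-45,0,0],0,-0.1],
    [[-50,0,0],0,-0.1],
    [[-50,0,0],0,-0.1],
    [[-50,0,0],0,-0.1],
    [[0,0,0],0,-0.1]
  ]
}}

```text
t: 5.4
eef_pos: [0.4675, -0.0898, 0.2263]
tcp_rot: [3.14, 0.002, 1.565]
wrist_force: [-0.7, 1.0, -0.2]
gripper_width: 0.0468
gripper_force: 0.0
```

```bash
python3 w.py w2 tube_red_cap:.112 tube_red:.1 tube_blue_a:.112 block:.06
```

```text
tube_red_cap 0.91 [304. 164. 329. 194.] [317.5 180.1] [ 0.4657 -0.0735  0.112 ] [ 0.4647 -0.0722  0.112 ]
tube_red 0.78 [308. 162. 330. 195.] [317.5 180.7] [ 0.4657 -0.0768  0.1   ] [ 0.4669 -0.0751  0.1   ]
tube_blue_a 0.97 [317. 256. 335. 298.] [324.4 280. ] [ 0.4718 -0.1752  0.112 ] [ 0.4734 -0.1718  0.112 ]
tube_blue_a 0.71 [310. 212. 331. 255.] [321.1 233.2] [ 0.4688 -0.1248  0.112 ] [ 0.4682 -0.1252  0.112 ]
block 0.62 [290. 138. 353. 289.] [322.8 205.7] [ 0.4709 -0.1143  0.06  ] [ 0.4694 -0.1235  0.06  ]
{'t': np.float64(5.65), 'eef_pos': array([ 0.4672, -0.0834,  0.2256]), 'tcp_rot': array([ 3.1414e+00, -1.0000e-04,  1.5719e+00]), 'wrist_force': array([-0.0249,  0.4871,  0.3231]), 'gripper_width': np.float64(0.0467)}
```

View pics/w2.png

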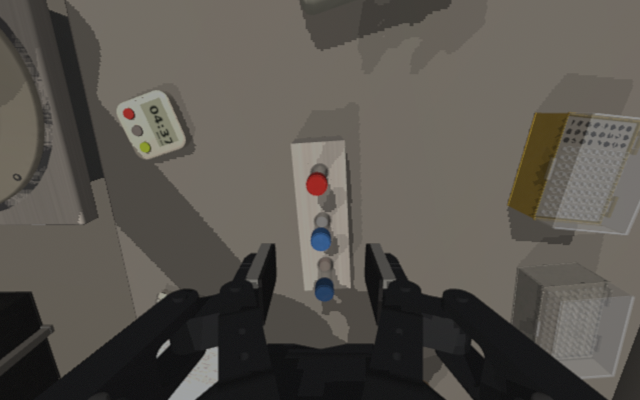

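The red cap shows at (317,184), with the blue ones in line at (321,238) and (324,288). The arm was still settling, so I'll measure again now that it is at rest.

Run:
```python
from h import *
M=ctrl.camera_model('wrist');im=save('wrist','w3').astype(int)
for nm,m in (('red',(im[:,:,0]>110)&(im[:,:,1]<70)&(im[:,:,2]<70)),('blue',(im[:,:,2]>100)&(im[:,:,0]<60))):
    n,_,st,c=cv2.connectedComponentsWithStats(m.astype(np.uint8))
    for i in range(1,n):
        if st[i,4]>80:
            x,y,w,h,a=st[i];print(nm,st[i],c[i].round(1),atz('wrist',*c[i],.115,M).round(4),'top-disc',atz('wrist',x+w/2,y+h-w/2,.117,M).round(4))
s=ctrl.sense();print(s['t'],s['eef_pos'],s['tcp_rot'])
```

```text
red [307 182  21  21 337] [316.8 192. ] [ 0.4646 -0.0769  0.115 ] top-disc [ 0.4652 -0.0769  0.117 ]
blue [312 239  19  18 265] [320.6 247.8] [ 0.4681 -0.1315  0.115 ] top-disc [ 0.4689 -0.1302  0.117 ]
5.7 [ 0.46722237 -0.08330303  0.22551666] [ 3.14148820e+00 -1.50626716e-04  1.57235631e+00]
```

Call:
{"name": "carry_out", "arguments": {
  "plan": [
    [[6,-2,0],0,-0.1],
    [[0,0,40],0,-0.1],
    [[0,0,40],0,-0.1],
    [[0,0,30],0,-0.1],
    [[0,0,18],0,-0.1],
    [[0,0,9],0,-0.1],
    [[0,0,0],0,-0.1],
    [[0,0,0],0,1],
    [[0,0,0],0,1],
    [[0,0,0],0,1]
  ],
  "force": 50
}}

```text
t: 6.7
eef_pos: [0.4658, -0.0786, 0.0891]
tcp_rot: [3.14, 0.0, 1.571]
wrist_force: [-0.8, 0.1, 2.9]
gripper_width: 0.0188
gripper_force: 50.2
```

Call:
{"name": "carry_out", "arguments": {
  "plan": [
    [[0,0,0],0,1],
    [[0,0,0],0,1]
  ]
}}

```text
t: 6.9
eef_pos: [0.4657, -0.0787, 0.0889]
tcp_rot: [3.14, 0.0, 1.57]
wrist_force: [0.4, 0.5, 7.5]
gripper_width: 0.0191
gripper_force: 50.8
```

Call:
{"name": "carry_out", "arguments": {
  "plan": [
    [[0,0,-5],0,1],
    [[0,0,-15],0,1],
    [[0,0,-20],0,1],
    [[0,0,-25],0,1],
    [[0,0,-25],0,1],
    [[0,0,-25],0,1],
    [[0,0,-20],0,1],
    [[0,0,-10],0,1],
    [[0,0,0],0,1],
    [[0,0,0],0,1]
  ]
}}

```text
t: 7.9
eef_pos: [0.4649, -0.0785, 0.2326]
tcp_rot: [-3.141, -0.0, 1.571]
wrist_force: [0.2, -0.4, -0.1]
gripper_width: 0.0186
gripper_force: 49.9
```

Call:
{"name": "carry_out", "arguments": {
  "plan": [
    [[15,5,0],0,1],
    [[30,10,0],0,1],
    [[35,12,0],0,1],
    [[35,12,0],0,1],
    [[35,12,0],0,1],
    [[30,10,0],0,1],
    [[20,8,0],0,1],
    [[10,4,0],0,1],
    [[0,0,0],0,1],
    [[0,0,0],0,1]
  ]
}}

```text
t: 8.9
eef_pos: [0.5378, 0.1307, 0.2327]
tcp_rot: [-3.14, 0.0, 1.57]
wrist_force: [0.9, -0.1, -0.8]
gripper_width: 0.019
gripper_force: 49.9
```

```bash
python3 w.py w4 cup_floor:.107 power_top:.084 tube_red:.15
```

```text
cup_floor 0.91 [307. 136. 354. 180.] [329.9 156.4] [0.5468 0.1665 0.107 ] [0.5472 0.1651 0.107 ]
cup_floor 0.37 [216.  89. 378. 218.] [298.4 153.6] [0.5182 0.1691 0.107 ] [0.5169 0.1693 0.107 ]
power_top 0.62 [241. 162. 268. 190.] [254.7 174.5] [0.472  0.1451 0.084 ] [0.4716 0.1435 0.084 ]
power_top 0.27 [310. 133. 352. 182.] [329.7 156.2] [0.5473 0.1634 0.084 ] [0.5487 0.1623 0.084 ]
tube_red 0.56 [301. 207. 341. 302.] [320.9 259.8] [0.5387 0.0849 0.15  ] [0.5388 0.0901 0.15  ]
{'t': np.float64(9.1), 'eef_pos': array([0.5381, 0.1306, 0.2333]), 'tcp_rot': array([-3.1415e+00,  1.0000e-04,  1.5695e+00]), 'wrist_force': array([-0.7359, -0.5053, -0.1341]), 'gripper_width': np.float64(0.0188)}
```

View pics/w4.png

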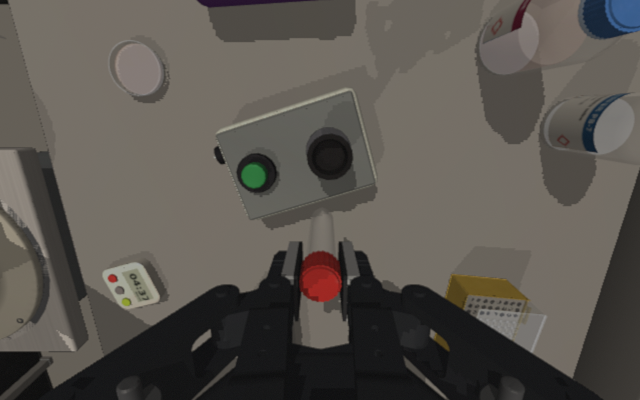

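The cup shows at (330,156). The tube hangs from the gripper with its tip near (321,211). I'll check its tilt against the projection.

Run:
```python
from h import *
s=ctrl.sense();p=np.array(s['eef_pos'])
print(proj('wrist',p+[0,0.0015,-.079]),proj('wrist',p+[0,.0015,.028]))
im=cv2.imread('pics/w4.png');cv2.imwrite('pics/w4c.png',cv2.resize(im[130:310,250:400],(600,560),interpolation=cv2.INTER_CUBIC)[:,:])
```

```text
[319.69721963 208.41822124] [319.29137279 284.17602927]
```

View pics/w4c.png

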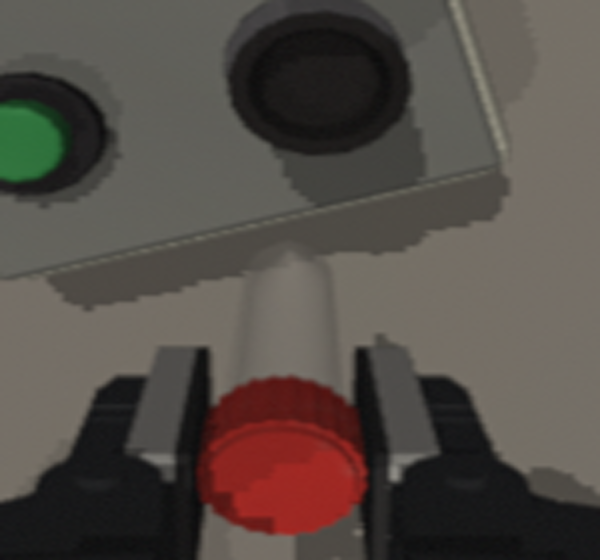

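Call:
{"name": "carry_out", "arguments": {
  "plan": [
    [[15,3,0],0,1],
    [[14,3,0],0,1],
    [[4,0,0],0,1],
    [[0,0,0],0,1],
    [[0,0,15],0,1],
    [[0,0,15],0,1],
    [[0,0,12],0,1],
    [[0,0,6],0,1],
    [[0,0,0],0,1],
    [[0,0,0],0,1]
  ]
}}

```text
t: 10.1
eef_pos: [0.5445, 0.1644, 0.1856]
tcp_rot: [3.141, -0.0, 1.571]
wrist_force: [0.3, -0.2, -0.1]
gripper_width: 0.0188
gripper_force: 49.9
```

Call:
{"name": "carry_out", "arguments": {
  "plan": [
    [[0,0,3],0,1],
    [[0,0,3],0,1],
    [[0,0,3],0,1],
    [[0,0,3],0,1],
    [[0,0,2],0,1],
    [[0,0,0],0,1],
    [[0,0,0],0,1]
  ]
}}

```text
t: 10.8
eef_pos: [0.5446, 0.1645, 0.1714]
tcp_rot: [3.141, -0.0, 1.571]
wrist_force: [-0.2, -0.0, 6.5]
gripper_width: 0.0188
gripper_force: 50.7
```

Call:
{"name": "carry_out", "arguments": {
  "plan": [
    [[0,0,2],0,1],
    [[0,0,1],0,1],
    [[0,0,0],0,1],
    [[0,0,0],0,1],
    [[0,0,0],0,1]
  ]
}}

```text
t: 11.3
eef_pos: [0.5446, 0.1645, 0.1686]
tcp_rot: [3.141, -0.0, 1.571]
wrist_force: [0.3, 0.0, 7.6]
gripper_width: 0.0189
gripper_force: 50.9
```

Run:
```python
from h import *
f=[]
for i in range(6):
    im=save('wrist','w5');s=ctrl.sense();f.append(s['wrist_force'])
print(np.mean(f,0).round(2),s['eef_pos'],s['t'],s['gripper_force'])
b=ctrl.read_camera('side')[120:240,250:390]
a=np.vstack([cv2.resize(im[130:310,240:400],(480,300)),cv2.resize(b,(480,300))])
cv2.imwrite('pics/fin.png',a[:,:,::-1])
```

```text
[-0.21 -0.43  7.94] [0.54463233 0.16449205 0.16859654] 11.6 50.939571261405945
```

View pics/fin.png

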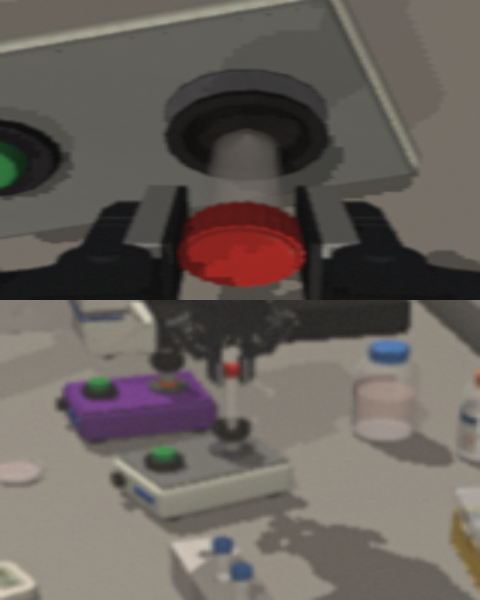

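The tube stands upright in the white mixer's cup, roughly centred. The 7.9 N push matches about 9–10 mm of travel, and no orange band shows under the cup.

```bash
python3 -c "
from workcell import ctrl
print(ctrl.job_done())"
```

```text
the job is handed in; nothing more can be done
None
```

I handed the job in at about 11.6 s: the power plunger was pressed to its stop and released, and the red-capped tube is held upright in the white mixer's cup, pressed about 9–10 mm down at about 8 N; the verdict was not shown.

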